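# Bar a gift box into its transit tray

## Robot

A 7-joint arm with a two-finger parallel gripper is mounted at the origin on a cart in front of the work surface, level with it; the furniture and walls round the work are solid. World frame = base frame: x ahead of the robot, y to its left, z up, the work surface at z = 0. Lengths are in m, angles in rad, forces in N, time in s.
With the tool pointing down it reaches from about 0.4 to 0.9 m from the base axis. Payload 5.6 kg.
Tool frame: the origin (TCP) lies on the centre line of the jaws, within the pads' length; the fingertips stand r.finger_overhang ahead of it and the grasp point (between the pads) lies 6 mm ahead of it (r.finger_overhang is the distance from the TCP to the fingertips, in m); z points along the fingers, y is the line along which they close (so a half turn about z gives the same grasp; the last joint's range is limited). The gripper opens to 92 mm and grips with 3 to 60 N. Pads are 20 mm wide; open, the fingers measure 128 mm over their backs; the gripper's body (75 mm by 189 mm) begins 69 mm behind the grasp point.
Start: joints at [-1.37, 0.468, -0.012, 1.603, 0.006, 1.071, -0.056], TCP at [0.157, 0.631, 0.24] pointing down, gripper open.
Joint ranges: [-2.53, 2.53], [-0.31, 2.02], [-1.57, 1.55], [0.28, 2.44], [-1.29, 4.43], [0.15, 1.84], [-2.92, 2.92]. Speed limits (rad/s): [2.57, 2.57, 3.14, 3.14, 3.14, 3.14, 3.14].

## Interface

Orientations are given as a rotation vector (axis times angle).
In Python, from bench import r gives the robot as it stands. The module is installed in compiled form; this text tells all that it offers.
- The arm moves only by the shell command python3 -m handwheel 'ROWS' [FORCE]. ROWS is JSON, a list of rows, each an object of numbers: "wx", "wy", "wz": the turn, a rotation vector about the tool's x, y, z in units of pi rad (1.0 is pi rad); "x", "y", "z": the shift along the tool's x, y, z in units of 0.2 m (1.0 is 0.2 m); "grip": the opening, from 0 (shut) to 1 (fully open). A call has 1 to 5 rows; each row shifts and turns the commanded pose from where the row before left it, along the tool's axes as they then stand; what a row does not reach is not made up. A row lasts 1/8 s, in which the tool goes at most 62.5 mm and 10.7 degrees, less where a joint would pass 70% of its speed; a pose out of reach is approached as far as the arm can. A call with a number of a shift or a turn outside -1 to 1 is refused whole. A call with a gripper value outside its range is refused whole. The fingers move at their own pace and stop on an object; FORCE is the grip in N (left out, the last holds). Time passes only in rows, so rows that do not move let the fingers close. It gives the time, the measured TCP pose, the force, the opening and the grip force at its end, in the units of the state.
- r.sense(): the state, without advancing time (a new reading comes with each control period).
- r.read_camera(name): name is "scene" or "top" or "wrist"; returns a dict with "color" (420x560x3 uint8, red, green, blue), "K" (3x3 intrinsics, pixels), "eye" and "rotation" of the camera in the world. Camera axes: x right, y down, z forward; pixel columns grow to the right and rows downward; lengths in m; the calibration is good to about 2 mm. A picture is of the moment at which its call begins. There is no depth.
- r.hand_in(): hands the job in; it is judged then, once.
The state is a dict: "t": time; "joint_pos": joint angles; "joint_vel": joint speeds; "joint_efforts": joint torques, N m; "tcp_pos": TCP position; "tool_rot": TCP orientation; "force": force on the tool from outside, world axes, zero at the start; "wrist_torque": the same for the moment, N m; "grip_width": finger opening in m; "finger_force": force on a finger pad.
Only numpy, scipy, OpenCV 4.12 (cv2) and the standard library are available. Lean on these libraries where they do the work, as an engineer would, in place of code of your own. Each camera call takes 0.05 s, during which the arm holds its last target. There are 200 camera calls.

## Task

Set the small kraft gift box that stands on the open right part of the bench flat in the middle of the blue transit tray, then lay the flat metal retaining bar across over it, fully down in the notches of both end posts and about centred. Finally swing the red turn-button round to its stop, square across the end of the bar, to lock the bar in, and leave the other things on the bench where they are.

Things in the scene. Friction and masses are not known exactly. Their poses are not given: they have to be found in the camera images.
- tray: Blue tray with black mat, fixed to the bench, 130 (its x) x 176 (its y) mm; origin at the centre of its underside, z up. Side lips: inner faces at x = +-60 mm, tops 24 mm over the bench. Grey end posts at y = +-75 mm, 94 mm wide (x), 16 mm thick (y), 134 mm clear between. Each has an open-topped notch running along y, centred on x = 0.
- tray_bed (a point): Centre of the tray's bed (where the box stands), 10 mm above the bench; axes as the tray's.
- notch_near_button (a point): Centre of the notch floor in the post at tray +y (the one with the turn-button), 60 mm above the bench. Notch 34 mm wide at its floor, flared to 48 mm at the post's top, 77 mm above the bench.
- notch_far (a point): Centre of the notch floor in the other post (tray -y), 60 mm above the bench; same notch.
- gift_box_mid (a point): Centre (half-way up) of the small closed kraft cardboard gift box with a pale tape strip, 50 (its x) x 66 (its y) x 46 (z) mm, about 80 g, loose, standing upright on the open bench. z up.
- bar_grip (a point): Centre of the black grip of the retaining bar: a flat aluminium bar 28 (x) x 200 (y) x 14 (z) mm, about 180 g, lying loose; on its middle a black grip 18 (x) x 70 (y) x 30 (z) mm. Point 29 mm above the bar's underside, 15 mm above its top face. Same end for end. Laid in the notches, this point is 89 mm above the bench.
- turn_button (a joint): Red turn-button, a flat arm on a vertical pin on the +y post, at tray x = +36, y = +75 mm. 0 = closed at its stop, arm across the notch (towards tray -x), 4 mm above a seated bar; grows as it opens, clockwise from above; at 1.57 it points to tray +y, off the tray; stop at 2.3. Starts open, clear of the notch. Stays where left; under 1 N at the knob.
- button_knob (a point): Middle of the upright round red knob (18 mm across, from 87 to 115 mm above the bench; this point at 101 mm) at the free end of the turn-button, 56 mm from its pin. The arm's flat top is 88 mm above the bench.
- label_roll: White label roll standing on end, 66 mm across, 60 mm high; bystander. Origin at the centre of its underside.
- tape_measure: Yellow tape measure, 68 x 71 x 35 mm; bystander. Origin at the centre of its underside.
- ink_pad: Grey ink pad, 65 x 99 x 19 mm; bystander. Origin at the centre of its underside.
- rubber_stamp: Wooden rubber stamp standing up, 27 x 52 x 77 mm; bystander. Origin at the centre of its underside.
Things that resemble listed ones, but are neither listed nor needed, are in the scene too. Leave any green look-alike of the part that bears gift_box_mid alone.

How it is judged:
By the outcome, as a careful person would: the job done as asked, in the order asked, and still so for the second after the job is handed in, with the robot touching nothing.
It also fails if it takes over 67 s, if anything falls off the work surface, if the arm or the gripper's body presses on something with over 40 N, if the wrist force passes 120 N, or if a joint passes its speed limit or range.

## Working session

There is one attempt and no reset: what is moved stays moved. The work goes in short steps, Python scripts to look and compute and a shell command to move; the robot and the scene stay as the last step left them, time stands still between calls to the robot, and variables do not carry over. Pictures are saved under pics/ and viewed, at most 11 in all, crops included, and the job is handed in when it is done.

```bash
mkdir -p pics
cat > h.py <<'E'
import numpy as np, cv2
from bench import r
from scipy.spatial.transform import Rotation as R
def cam(n):
    c=r.read_camera(n); c={k:np.array(v) for k,v in c.items()}; return c
def save(c,f,crop=None,s=1):
    im=c["color"]
    if crop: im=im[crop[1]:crop[3],crop[0]:crop[2]]
    im=cv2.resize(im,None,fx=s,fy=s,interpolation=cv2.INTER_CUBIC)
    cv2.imwrite(f,im[:,:,::-1])
def ray(c,u,v,z):
    d=c["rotation"]@np.linalg.inv(c["K"])@np.array([u,v,1.]); return c["eye"]+d*(z-c["eye"][2])/d[2]
def proj(c,p):
    q=c["K"]@c["rotation"].T@(np.array(p)-c["eye"]); return q[:2]/q[2]
def go(p,yaw=None):
    """delta in tool axes, row units, to world TCP p; yaw=direction of tool x"""
    s=r.sense(); T=R.from_rotvec(s["tool_rot"]); d=T.inv().apply(np.array(p)-s["tcp_pos"])/0.2
    print("t",s["t"],"tcp",np.round(s["tcp_pos"],4),"d",np.round(d,3))
    if yaw is not None:
        G=R.from_matrix(np.array([[np.cos(yaw),np.sin(yaw),0],[np.sin(yaw),-np.cos(yaw),0],[0,0,-1]]).T)
        print("turn",np.round((T.inv()*G).as_rotvec()/np.pi,4))
E
python3 - <<'E'
from h import *
s=r.sense(); print(s, r.finger_overhang); print(R.from_rotvec(s["tool_rot"]).as_matrix().round(3))
for n in("top","scene"):
    c=cam(n); save(c,f"pics/{n}0.png",s=1.4 if n=="top" else 1); np.savez(f"{n}0.npz",**{k:c[k] for k in("color","K","eye","rotation")}); print(n,c["eye"].round(3),c["K"][0,0],c["rotation"].round(3).tolist())
E
```

```text
{'t': 0.0, 'joint_pos': array([-1.36999003,  0.46835394, -0.0115751 ,  1.60360727,  0.00602535,
        1.0713721 , -0.05632602]), 'joint_vel': array([ 0.00080393,  0.00067157, -0.0010985 , -0.00119062, -0.0010568 ,
       -0.001484  ,  0.00185422]), 'joint_efforts': array([ 1.28684183e-03, -5.20570743e+01, -1.16674355e-02, -2.43740559e+01,
       -5.66492183e-02,  1.72272191e-02,  1.37782772e-04]), 'tcp_pos': array([0.15687009, 0.63024775, 0.23866214]), 'tool_rot': array([-3.82175747e-01, -3.11820589e+00,  2.68039113e-03]), 'force': array([-0.7627689 , -0.03498418,  0.69538018]), 'wrist_torque': array([-0.05582132, -0.04513352, -0.00710585]), 'finger_force': 0.0, 'grip_width': 0.09215424708464219} 0.025
[[-0.97   0.241 -0.   ]
 [ 0.241  0.97  -0.002]
 [-0.    -0.002 -1.   ]]
top [ 0.39  -0.005  1.614] 478.9852588113195 [-2.174, 2.171, -0.119]
scene [-0.388  1.077  0.988] 473.62159833961533 [-0.823, 2.342, -1.289]
```

View pics/top0.png

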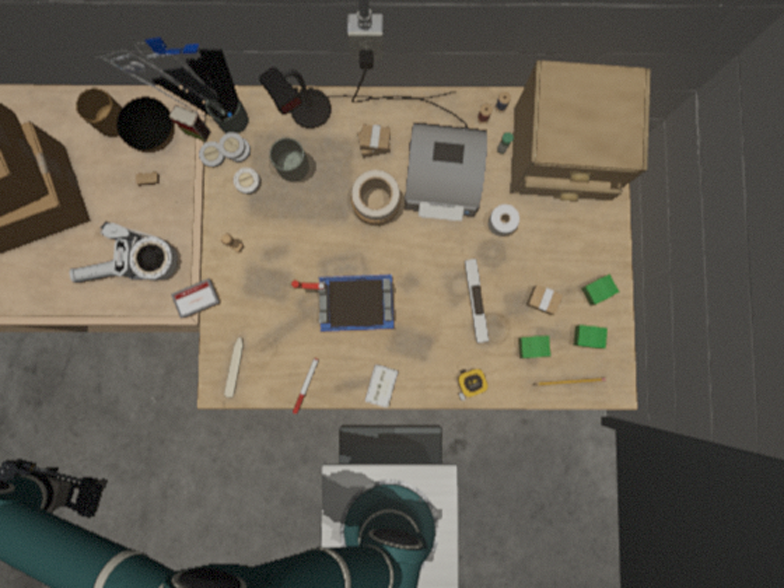

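View pics/scene0.png

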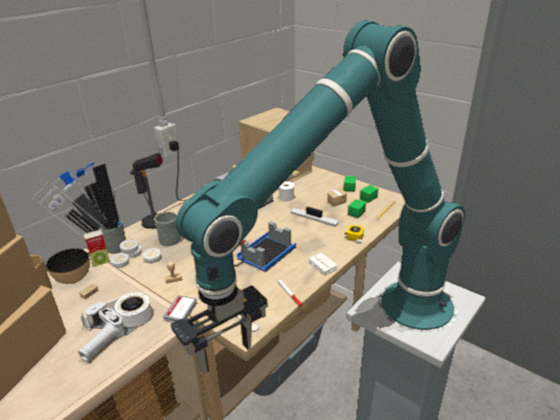

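The top view (shown at 1.4x) shows the following:
- **Tray:** (357,303), with the red button pointing left to its knob at (297,285).
- **Bar:** (477,300), with a black grip.
- **Gift box candidates:** kraft box with pale tape on the open right part at (545,300), another kraft box at the back at (375,138), a small kraft block at (148,178), and green look-alikes at (600,290), (590,337) and (535,347).

I choose (545,300), which matches the description. I'll check it in a crop.

```bash
sed -i 's/; return c$/; c["rotation"]=R.from_rotvec(c["rotation"]).as_matrix(); return c/' h.py
python3 - <<'E'
from h import *
c=cam("top"); save(c,"pics/crop1.png",(200,170,450,280),3.2)
im=c["color"]; hsv=cv2.cvtColor(im,cv2.COLOR_RGB2HSV)
def comps(m,name,z,amin=15):
    n,l,st,ce=cv2.connectedComponentsWithStats(m.astype(np.uint8))
    for i in range(1,n):
        if st[i,4]<amin: continue
        ys,xs=np.where(l==i); P=np.array([ray(c,u,v,z)[:2] for u,v in zip(xs,ys)]).astype(np.float32)
        rc=cv2.minAreaRect(P); print(name,ce[i].round(1),st[i,4],"mean",P.mean(0).round(3),"rect",np.round(rc[0],3),np.round(rc[1],3),round(rc[2],1))
H,S,V=[hsv[:,:,i].astype(int) for i in range(3)]
W=np.zeros(H.shape,bool); W[170:290,190:450]=1
comps((H>105)&(H<130)&(S>110)&W,"blue",0.012)
comps(((H<6)|(H>174))&(S>150)&W,"red",0.088,8)
B=np.zeros_like(W);B[180:250,325:352]=1
comps((S<60)&(V>140)&B,"bar",0.014)
comps((V<60)&B,"grip",0.044,8)
B=np.zeros_like(W);B[195:230,375:405]=1
comps((S<60)&(V>130)&B,"tape",0.046,5)
print(H[214,380:400],S[214,380:400],V[214,380:400])
E
```

```text
blue [276.  231.7] 34 mean [0.48  0.009] rect [0.482 0.015] [0.013 0.04 ] 0.1
blue [232.5 233.3] 23 mean [0.474 0.154] rect [0.475 0.154] [0.013 0.017] 0.7
blue [251.9 233.8] 23 mean [0.473 0.089] rect [0.474 0.089] [0.003 0.06 ] 0.1
red [211.  202.5] 18 mean [0.569 0.216] rect [0.569 0.216] [0.01  0.013] 0.1
red [220.6 203.9] 38 mean [0.564 0.186] rect [0.564 0.186] [0.036 0.01 ] 83.7
red [213.6 285.9] 20 mean [0.305 0.204] rect [0.304 0.204] [0.007 0.024] 67.4
bar [340.1 214.6] 372 mean [ 0.538 -0.207] rect [ 0.539 -0.206] [0.204 0.032] 8.2
tape [390. 213.] 105 mean [ 0.54  -0.367] rect [ 0.54  -0.367] [0.021 0.055] 67.2
[17 16 17 18 18 18 17 20 20 15 18 23 18 17 17 17 18 17 17 17] [94 93 96 92 97 95 63 17  8  5  7  5 17 57 95 97 93 95 97 93] [169 170 168 167 166 164 163 180 185 186 189 189 184 171 161 160 164 164
 161 161]
```

View pics/crop1.png

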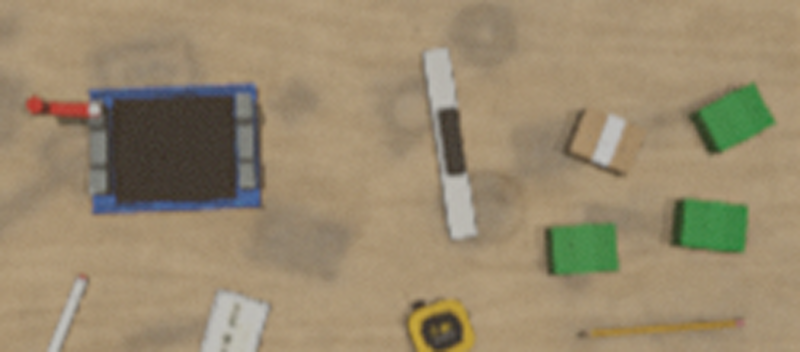

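The crop confirms the choice. The kraft box with the pale tape is at crop (605,140), and the tape runs along its 50 mm side. The three green ones are look-alikes. Next I move over the tray, take a wrist look there, and go on to the box.

```bash
python3 -m handwheel '[{"x":-0.193,"y":-0.184,"z":-0.025},{"x":-0.193,"y":-0.184,"z":-0.025},{"x":-0.193,"y":-0.184,"z":-0.025},{"x":-0.193,"y":-0.184,"z":-0.025},{"x":-0.193,"y":-0.184,"z":-0.025}]'
python3 -m handwheel '[{"x":-0.193,"y":-0.184,"z":-0.025},{"x":-0.193,"y":-0.184,"z":-0.025},{"x":-0.193,"y":-0.184,"z":-0.025},{"x":-0.193,"y":-0.184,"z":-0.025},{"x":-0.193,"y":-0.184,"z":-0.025}]'
python3 -m handwheel '[{"x":-0.193,"y":-0.184,"z":-0.025},{"x":-0.193,"y":-0.184,"z":-0.025},{}]'
python3 - <<'E'
from h import *
c=cam("wrist"); save(c,"pics/w1.png"); np.savez("w1.npz",**c)
print(c["eye"],c["K"].tolist(),c["rotation"].round(3).tolist())
go((0.54,-0.367,0.25),np.pi*1.5)
E
```

```text
[0.07962319 0.64939378 0.38388896] [[360.25697388262193, 0.0, 274.78960256055535], [0.0, 360.25697388262193, 207.46600756070814], [0.0, 0.0, 1.0]] [[0.242, 0.931, 0.274], [0.97, -0.232, -0.068], [-0.0, 0.282, -0.959]]
t 0.2 tcp [0.1568 0.6305 0.239 ] d [-3.063 -4.377 -0.05 ]
turn [-3.000e-04 -3.000e-04 -5.776e-01]invalid input at $[0]: expected keys wx, wy, wz, x, y, z, grip
invalid input at $[0]: expected keys wx, wy, wz, x, y, z, grip
invalid input at $[0]: expected keys wx, wy, wz, x, y, z, grip
```

View pics/w1.png

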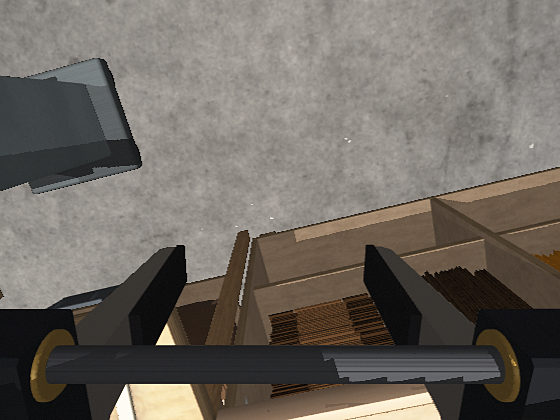

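The wrist camera sits on the tool +x side and this view shows only the floor. The rows need every key, so nothing has moved yet. I'll repeat the move with complete rows.

```bash
python3 -m handwheel '[{"wx":0,"wy":0,"wz":0,"x":-0.225,"y":-0.176,"z":-0.025,"grip":1},{"wx":0,"wy":0,"wz":0,"x":-0.225,"y":-0.176,"z":-0.025,"grip":1},{"wx":0,"wy":0,"wz":0,"x":-0.225,"y":-0.176,"z":-0.025,"grip":1},{"wx":0,"wy":0,"wz":0,"x":-0.225,"y":-0.176,"z":-0.025,"grip":1}]'
python3 -m handwheel '[{"wx":0,"wy":0,"wz":0,"x":-0.225,"y":-0.176,"z":-0.025,"grip":1},{"wx":0,"wy":0,"wz":0,"x":-0.225,"y":-0.176,"z":-0.025,"grip":1},{"wx":0,"wy":0,"wz":0,"x":-0.225,"y":-0.176,"z":-0.025,"grip":1},{"wx":0,"wy":0,"wz":0,"x":-0.225,"y":-0.176,"z":-0.025,"grip":1}]'
python3 -m handwheel '[{"wx":0,"wy":0,"wz":0,"x":-0.225,"y":-0.176,"z":-0.025,"grip":1},{"wx":0,"wy":0,"wz":0,"x":-0.225,"y":-0.176,"z":-0.025,"grip":1},{"wx":0,"wy":0,"wz":0,"x":-0.225,"y":-0.176,"z":-0.025,"grip":1},{"wx":0,"wy":0,"wz":0,"x":-0.225,"y":-0.176,"z":-0.025,"grip":1},{"wx":0,"wy":0,"wz":0,"x":0,"y":0,"z":0,"grip":1}]'
python3 - <<'E'
from h import *
c=cam("wrist"); save(c,"pics/w2.png"); np.savez("w2.npz",**c)
print(c["eye"])
go((0.54,-0.28,0.25),np.pi*1.5)
E
```

```text
t: 0.7
tcp_pos: [0.2986, 0.449, 0.2597]
tool_rot: [0.382, 3.118, 0.0]
force: [0.2, -0.6, 0.3]
grip_width: 0.0921
finger_force: 0.0
t: 1.2
tcp_pos: [0.4392, 0.269, 0.2799]
tool_rot: [0.382, 3.118, 0.001]
force: [1.2, 0.2, 0.2]
grip_width: 0.0918
finger_force: 0.0
t: 1.82
tcp_pos: [0.581, 0.0852, 0.2998]
tool_rot: [0.395, 3.115, -0.003]
force: [-0.0, 1.2, 0.5]
grip_width: 0.0922
finger_force: 0.0
[0.50368258 0.10505317 0.44465794]
t 1.875 tcp [0.5796 0.0884 0.2993] d [-0.26  -1.834  0.248]
turn [-2.00e-04 -2.00e-04 -5.79e-01]
```

View pics/w2.png

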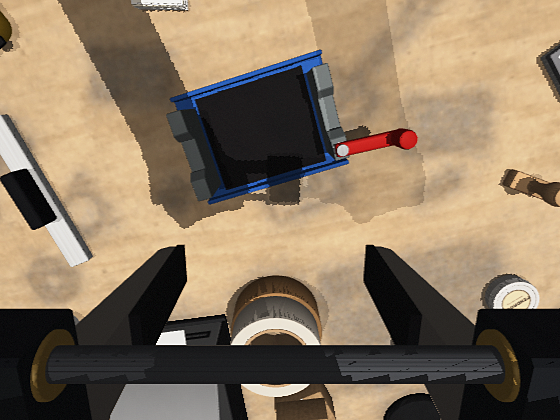

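The view shows these features:
- **Tray:** blue corners at about (322,51), (170,97), (208,204) and (349,163).
- **Turn-button:** pin at (343,150), knob at (408,139).
- **Bar:** left, at about (40,190), with its black grip at (28,200).

I'll fit the tray and the bar from these.

Run:
```python
from h import *
c=dict(np.load("w2.npz")); hsv=cv2.cvtColor(c["color"],cv2.COLOR_RGB2HSV); H,S,V=[hsv[:,:,i].astype(int) for i in range(3)]
W=np.zeros(H.shape,bool); W[:240,150:460]=1
def rect(m,z):
    ys,xs=np.where(m); P=np.array([ray(c,u,v,z)[:2] for u,v in zip(xs,ys)]).astype(np.float32)
    q=cv2.minAreaRect(P); return np.round(q[0],4),np.round(q[1],4),round(q[2],2)
m=(H>102)&(H<128)&(S>120)&(V>40)&W
m=cv2.morphologyEx(m.astype(np.uint8),cv2.MORPH_OPEN,np.ones((2,2)))>0
for z in(.01,.024): o=rect(m,z); print("blue",z,o)
red=(((H<8)|(H>172))&(S>140)&W); kn=red.copy(); kn[:,:396]=0
print("red arm",rect(red,.088)); 
wh=(S<40)&(V>190)&W; wh[:, :330]=0; wh[:,360:]=0; wh[:135]=0; wh[165:]=0
ys,xs=np.where(wh); print("pin px",xs.mean(),ys.mean(),ray(c,xs.mean(),ys.mean(),.09).round(4))
print("knob 115 circle", ray(c,409,139,.115).round(4))
a=o[2]; ctr=np.array(o[0])
B=np.zeros_like(W); B[100:280,:100]=1
g=(V<45)&B; n,l,st,ce=cv2.connectedComponentsWithStats(g.astype(np.uint8)); print(st[1:],ce[1:].round(1))
```

```text
blue 0.01 (array([0.5345, 0.0813]), array([0.1337, 0.1799]), 2.31)
blue 0.024 (array([0.5335, 0.082 ]), array([0.1294, 0.1741]), 2.31)
red arm (array([0.5499, 0.1412]), array([0.1803, 0.0545]), 88.03)
pin px 342.3956043956044 149.74725274725276 [0.5647 0.1575 0.09  ]
knob 115 circle [0.566  0.2139 0.115 ]
[[  14  135    1    1    1]
 [  23  140    1    1    1]
 [  24  142    1    1    1]
 [  27  156    1    1    1]
 [   0  169   56   61 1695]
 [  34  168    1    1    1]
 [  53  199    1    1    1]
 [  71  229    1    1    1]
 [  77  238    1    2    2]
 [  83  249    1    1    1]] [[ 14.  135. ]
 [ 23.  140. ]
 [ 24.  142. ]
 [ 27.  156. ]
 [ 28.1 197.9]
 [ 34.  168. ]
 [ 53.  199. ]
 [ 71.  229. ]
 [ 77.  238.5]
 [ 83.  249. ]]
```

```bash
python3 -m handwheel '[{"wx":0,"wy":0,"wz":0,"x":-0.035,"y":-0.278,"z":0.044,"grip":1},{"wx":0,"wy":0,"wz":0,"x":-0.035,"y":-0.278,"z":0.044,"grip":1},{"wx":0,"wy":0,"wz":0,"x":-0.035,"y":-0.278,"z":0.044,"grip":1},{"wx":0,"wy":0,"wz":0,"x":-0.035,"y":-0.278,"z":0.044,"grip":1},{"wx":0,"wy":0,"wz":0,"x":-0.035,"y":-0.278,"z":0.044,"grip":1}]' >/dev/null
python3 -m handwheel '[{"wx":0,"wy":0,"wz":0,"x":-0.035,"y":-0.278,"z":0.044,"grip":1},{"wx":0,"wy":0,"wz":0,"x":-0.035,"y":-0.278,"z":0.044,"grip":1},{"wx":0,"wy":0,"wz":0,"x":-0.035,"y":-0.278,"z":0.044,"grip":1},{"wx":0,"wy":0,"wz":0,"x":-0.035,"y":-0.278,"z":0.044,"grip":1}]'
python3 -m handwheel '[{"wx":0,"wy":0,"wz":0.055,"x":0,"y":0,"z":0,"grip":1},{"wx":0,"wy":0,"wz":0.055,"x":0,"y":0,"z":0,"grip":1},{"wx":0,"wy":0,"wz":0.055,"x":0,"y":0,"z":0,"grip":1},{"wx":0,"wy":0,"wz":0.055,"x":0,"y":0,"z":0,"grip":1},{"wx":0,"wy":0,"wz":0.055,"x":0,"y":0,"z":0,"grip":1}]' >/dev/null
python3 -m handwheel '[{"wx":0,"wy":0,"wz":0.055,"x":0,"y":0,"z":0,"grip":1},{"wx":0,"wy":0,"wz":0.055,"x":0,"y":0,"z":0,"grip":1},{"wx":0,"wy":0,"wz":0.055,"x":0,"y":0,"z":0,"grip":1},{"wx":0,"wy":0,"wz":0.055,"x":0,"y":0,"z":0,"grip":1},{"wx":0,"wy":0,"wz":0.055,"x":0,"y":0,"z":0,"grip":1}]'
python3 - <<'E'
from h import *
c=cam("wrist"); save(c,"pics/w3.png"); np.savez("w3.npz",**c)
print(r.sense()["joint_pos"].round(2))
hsv=cv2.cvtColor(c["color"],cv2.COLOR_RGB2HSV); H,S,V=[hsv[:,:,i].astype(int) for i in range(3)]
u0,v0=proj(c,(0.54,-0.367,0.046)); print("px",u0,v0)
W=np.zeros(H.shape,bool); W[max(0,int(v0)-60):int(v0)+60,int(u0)-70:int(u0)+70]=1
m=(S<50)&(V>150)&W
n,l,st,ce=cv2.connectedComponentsWithStats(m.astype(np.uint8)); i=1+np.argmax(st[1:,4]); ys,xs=np.where(l==i)
P=np.array([ray(c,u,v,.046)[:2] for u,v in zip(xs,ys)]).astype(np.float32); print("tape",st[i],cv2.minAreaRect(P))
E
```

```text
t: 3.0
tcp_pos: [0.5202, -0.4094, 0.2198]
tool_rot: [0.377, 3.119, 0.003]
force: [1.6, 0.1, 0.4]
grip_width: 0.0919
finger_force: 0.0
t: 4.25
tcp_pos: [0.5204, -0.4078, 0.2197]
tool_rot: [-2.62, -1.73, -0.002]
force: [-0.5, -0.1, -0.3]
grip_width: 0.0921
finger_force: 0.0
[ 0.02  0.64  0.89  1.63 -0.54  1.13  0.64]
px 276.96212725813785 143.16453074214837
tape [ 247  134   58   21 1160] ((0.5386195182800293, -0.3672701418399811), (0.017371540889143944, 0.05014226958155632), 66.8245620727539)
```

View pics/w3.png

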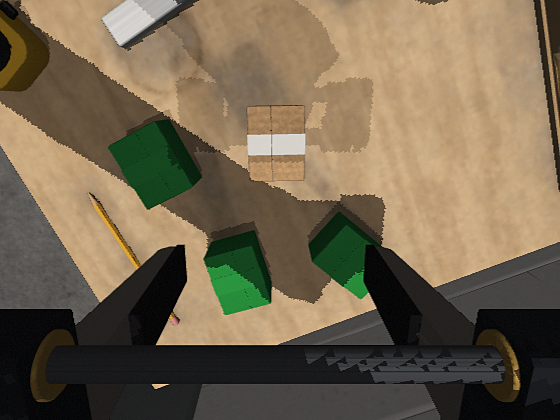

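The picture shows the kraft box, squared to the jaws, at (276,143). Green look-alikes are at (155,163), (238,272) and (343,252), outside the finger paths. I'll narrow the opening and descend.

Run:
```python
from h import *
go((0.5386,-0.3673,0.034),np.radians(66.8))
```

```text
t 4.3 tcp [ 0.5205 -0.4078  0.2196] d [0.22  0.004 0.928]
turn [-0.0003 -0.0006 -0.0012]
```

```bash
python3 -m handwheel '[{"wx":0,"wy":0,"wz":0,"x":0.22,"y":0.004,"z":0.1,"grip":0.78},{"wx":0,"wy":0,"wz":0,"x":0,"y":0,"z":0.25,"grip":0.78},{"wx":0,"wy":0,"wz":0,"x":0,"y":0,"z":0.25,"grip":0.78},{"wx":0,"wy":0,"wz":0,"x":0,"y":0,"z":0.2,"grip":0.78},{"wx":0,"wy":0,"wz":0,"x":0,"y":0,"z":0.128,"grip":0.78}]'
python3 -m handwheel '[{"wx":0,"wy":0,"wz":0,"x":0,"y":0,"z":0,"grip":0.78},{"wx":0,"wy":0,"wz":0,"x":0,"y":0,"z":0,"grip":0.3},{"wx":0,"wy":0,"wz":0,"x":0,"y":0,"z":0,"grip":0.3},{"wx":0,"wy":0,"wz":0,"x":0,"y":0,"z":0,"grip":0.3},{"wx":0,"wy":0,"wz":0,"x":0,"y":0,"z":0,"grip":0.3}]' 12
python3 -m handwheel '[{"wx":0,"wy":0,"wz":0,"x":0,"y":0,"z":0,"grip":0.3},{"wx":0,"wy":0,"wz":0,"x":0,"y":0,"z":-0.2,"grip":0.3},{"wx":0,"wy":0,"wz":0,"x":0,"y":0,"z":-0.28,"grip":0.3},{"wx":0,"wy":0,"wz":0,"x":0,"y":0,"z":-0.28,"grip":0.3},{"wx":0,"wy":0,"wz":0,"x":0,"y":0,"z":-0.2,"grip":0.3}]'
python3 - <<'E'
from h import *
go((0.5335,0.0820,0.20),np.radians(66.8))
go((0.5335,0.0820,0.20),np.radians(92.3))
E
```

```text
t: 4.92
tcp_pos: [0.5372, -0.3678, 0.0325]
tool_rot: [-2.614, -1.737, -0.0]
force: [0.0, -0.4, 0.3]
grip_width: 0.0717
finger_force: 0.0
t: 5.55
tcp_pos: [0.538, -0.3706, 0.0364]
tool_rot: [2.618, 1.734, 0.002]
force: [0.0, 0.9, 6.4]
grip_width: 0.0499
finger_force: 12.0
t: 6.18
tcp_pos: [0.5374, -0.3705, 0.2296]
tool_rot: [2.618, 1.733, 0.002]
force: [0.3, -0.3, -1.4]
grip_width: 0.0499
finger_force: 12.0
t 6.175 tcp [ 0.5374 -0.3705  0.2296] d [ 2.075 -0.902  0.146]
turn [ 0.0008 -0.      0.0012]
t 6.175 tcp [ 0.5374 -0.3705  0.2296] d [ 2.075 -0.902  0.146]
turn [ 0.0008  0.0002 -0.1405]
```

```bash
python3 -m handwheel '[{"wx":0,"wy":0,"wz":0,"x":0.15,"y":-0.065,"z":0,"grip":0.3},{"wx":0,"wy":0,"wz":0,"x":0.24,"y":-0.105,"z":0,"grip":0.3},{"wx":0,"wy":0,"wz":0,"x":0.24,"y":-0.105,"z":0,"grip":0.3},{"wx":0,"wy":0,"wz":0,"x":0.24,"y":-0.105,"z":0,"grip":0.3},{"wx":0,"wy":0,"wz":0,"x":0.24,"y":-0.105,"z":0,"grip":0.3}]' >/dev/null
python3 -m handwheel '[{"wx":0,"wy":0,"wz":0,"x":0.24,"y":-0.105,"z":0.0,"grip":0.3},{"wx":0,"wy":0,"wz":0,"x":0.24,"y":-0.105,"z":0,"grip":0.3},{"wx":0,"wy":0,"wz":0,"x":0.24,"y":-0.105,"z":0,"grip":0.3},{"wx":0,"wy":0,"wz":0,"x":0.24,"y":-0.105,"z":0,"grip":0.3},{"wx":0,"wy":0,"wz":0,"x":0,"y":0,"z":0,"grip":0.3}]'
python3 -m handwheel '[{"wx":0,"wy":0,"wz":-0.0468,"x":0,"y":0,"z":0,"grip":0.3},{"wx":0,"wy":0,"wz":-0.0468,"x":0,"y":0,"z":0,"grip":0.3},{"wx":0,"wy":0,"wz":-0.0468,"x":0,"y":0,"z":0,"grip":0.3},{"wx":0,"wy":0,"wz":0,"x":0,"y":0,"z":0,"grip":0.3}]'
python3 - <<'E'
from h import *
go((0.5335,0.0820,0.047),np.radians(92.3))
c=cam("wrist"); save(c,"pics/w4.png")
E
```

```text
t: 7.42
tcp_pos: [0.5316, 0.0868, 0.2264]
tool_rot: [-2.611, -1.745, -0.0]
force: [0.5, -1.7, -1.7]
grip_width: 0.0501
finger_force: 12.0
t: 7.92
tcp_pos: [0.5321, 0.0804, 0.2271]
tool_rot: [-2.18, -2.262, -0.001]
force: [-0.1, -0.5, -1.6]
grip_width: 0.0497
finger_force: 12.0
t 7.925 tcp [0.5321 0.0804 0.2271] d [0.007 0.007 0.9  ]
turn [ 0.0001 -0.0002 -0.0011]
```

View pics/w4.png

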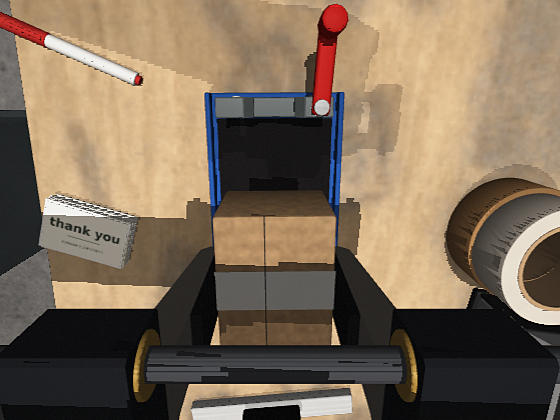

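The box hangs squarely over the tray bed: box top at (265,230), blue lips at 210 and 340. I'll lower it.

```bash
python3 -m handwheel '[{"wx":0,"wy":0,"wz":0,"x":0.007,"y":0.007,"z":0.15,"grip":0.3},{"wx":0,"wy":0,"wz":0,"x":0,"y":0,"z":0.25,"grip":0.3},{"wx":0,"wy":0,"wz":0,"x":0,"y":0,"z":0.25,"grip":0.3},{"wx":0,"wy":0,"wz":0,"x":0,"y":0,"z":0.15,"grip":0.3},{"wx":0,"wy":0,"wz":0,"x":0,"y":0,"z":0.06,"grip":0.3}]'
python3 -m handwheel '[{"wx":0,"wy":0,"wz":0,"x":0,"y":0,"z":0.02,"grip":0.3},{"wx":0,"wy":0,"wz":0,"x":0,"y":0,"z":0.015,"grip":0.3},{"wx":0,"wy":0,"wz":0,"x":0,"y":0,"z":0,"grip":0.3},{"wx":0,"wy":0,"wz":0,"x":0,"y":0,"z":0,"grip":0.3}]'
```

```text
t: 8.6
tcp_pos: [0.5326, 0.0823, 0.0532]
tool_rot: [-2.179, -2.262, 0.004]
force: [-0.1, -0.0, -0.4]
grip_width: 0.0499
finger_force: 12.0
t: 9.1
tcp_pos: [0.5339, 0.0834, 0.0485]
tool_rot: [2.176, 2.265, 0.002]
force: [0.1, 0.1, -0.4]
grip_width: 0.0501
finger_force: 12.0
```

```bash
python3 -m handwheel '[{"wx":0,"wy":0,"wz":0,"x":0,"y":0,"z":0.01,"grip":0.3},{"wx":0,"wy":0,"wz":0,"x":0,"y":0,"z":0,"grip":0.3},{"wx":0,"wy":0,"wz":0,"x":0,"y":0,"z":0,"grip":0.3}]'
python3 -m handwheel '[{"wx":0,"wy":0,"wz":0,"x":0,"y":0,"z":0,"grip":0.72},{"wx":0,"wy":0,"wz":0,"x":0,"y":0,"z":0,"grip":0.72},{"wx":0,"wy":0,"wz":0,"x":0,"y":0,"z":0,"grip":0.72}]'
python3 -m handwheel '[{"wx":0,"wy":0,"wz":0,"x":0,"y":0,"z":-0.15,"grip":0.72},{"wx":0,"wy":0,"wz":0,"x":0,"y":0,"z":-0.25,"grip":0.72},{"wx":0,"wy":0,"wz":0,"x":0,"y":0,"z":-0.25,"grip":0.72},{"wx":0,"wy":0,"wz":0,"x":0,"y":0,"z":-0.25,"grip":0.72}]'
python3 - <<'E'
from h import *
c=cam("top"); np.savez("top1.npz",**c); 
hsv=cv2.cvtColor(c["color"],cv2.COLOR_RGB2HSV); H,S,V=[hsv[:,:,i].astype(int) for i in range(3)]
# bar from the wrist picture w2 / top rough
go((0.538-0.06,-0.206,0.22),np.radians(8.2)); print(r.sense()["joint_pos"].round(2))
E
```

```text
t: 9.48
tcp_pos: [0.5339, 0.0834, 0.0462]
tool_rot: [2.176, 2.266, 0.001]
force: [-0.5, 1.0, 4.5]
grip_width: 0.05
finger_force: 12.0
t: 9.85
tcp_pos: [0.5333, 0.0831, 0.0456]
tool_rot: [-2.177, -2.265, 0.001]
force: [-0.1, 0.0, 0.2]
grip_width: 0.0661
finger_force: 0.0
t: 10.35
tcp_pos: [0.5332, 0.083, 0.2272]
tool_rot: [-2.177, -2.265, 0.001]
force: [-0.2, 0.4, 0.3]
grip_width: 0.0662
finger_force: 0.0
t 10.4 tcp [0.5368 0.0827 0.233 ] d [-1.431 -0.35   0.058]
turn [ 0.0016 -0.0027  0.4668]
[-0.93  0.38  0.9   1.92 -0.35  1.    0.17]
```

```bash
python3 -m handwheel '[{"wx":0,"wy":0,"wz":0,"x":-0.239,"y":-0.058,"z":0.01,"grip":0.72},{"wx":0,"wy":0,"wz":0,"x":-0.239,"y":-0.058,"z":0.01,"grip":0.72},{"wx":0,"wy":0,"wz":0,"x":-0.239,"y":-0.058,"z":0.01,"grip":0.72},{"wx":0,"wy":0,"wz":0,"x":-0.239,"y":-0.058,"z":0.01,"grip":0.72},{"wx":0,"wy":0,"wz":0,"x":-0.239,"y":-0.058,"z":0.01,"grip":0.72}]' >/dev/null
python3 -m handwheel '[{"wx":0,"wy":0,"wz":0,"x":-0.239,"y":-0.058,"z":0.01,"grip":0.72},{"wx":0,"wy":0,"wz":0.058,"x":0,"y":0,"z":0,"grip":0.72},{"wx":0,"wy":0,"wz":0.058,"x":0,"y":0,"z":0,"grip":0.72},{"wx":0,"wy":0,"wz":0.058,"x":0,"y":0,"z":0,"grip":0.72},{"wx":0,"wy":0,"wz":0.058,"x":0,"y":0,"z":0,"grip":0.72}]' >/dev/null
python3 -m handwheel '[{"wx":0,"wy":0,"wz":0.058,"x":0,"y":0,"z":0,"grip":0.72},{"wx":0,"wy":0,"wz":0.058,"x":0,"y":0,"z":0,"grip":0.72},{"wx":0,"wy":0,"wz":0.058,"x":0,"y":0,"z":0,"grip":0.72},{"wx":0,"wy":0,"wz":0.058,"x":0,"y":0,"z":0,"grip":0.72},{"wx":0,"wy":0,"wz":0,"x":0,"y":0,"z":0,"grip":0.72}]'
python3 - <<'E'
from h import *
c=cam("wrist"); save(c,"pics/w5.png"); np.savez("w5.npz",**c)
print(r.sense()["joint_pos"].round(2))
hsv=cv2.cvtColor(c["color"],cv2.COLOR_RGB2HSV); H,S,V=[hsv[:,:,i].astype(int) for i in range(3)]
u0,v0=proj(c,(0.539,-0.206,0.044)); print("px",u0,v0)
W=np.zeros(H.shape,bool); W[:240,int(u0)-60:int(u0)+60]=1
def rep(m,z,name):
    n,l,st,ce=cv2.connectedComponentsWithStats((m&W).astype(np.uint8)); i=1+np.argmax(st[1:,4]); ys,xs=np.where(l==i)
    P=np.array([ray(c,u,v,z)[:2] for u,v in zip(xs,ys)]).astype(np.float32); print(name,st[i],cv2.minAreaRect(P))
rep((S<45)&(V>130),.014,"bar"); rep(V<75,.044,"grip")
E
```

```text
t: 12.28
tcp_pos: [0.4753, -0.2062, 0.2133]
tool_rot: [3.131, 0.243, -0.002]
force: [0.6, -0.1, 0.3]
grip_width: 0.066
finger_force: 0.0
[-0.62  0.58  1.31  2.   -0.64  1.07 -0.43]
px 285.7594206794747 122.12749375608975
bar [ 272    2   34  160 2849] ((0.5691868662834167, -0.20324070751667023), (0.1366535872220993, 0.02713460847735405), 7.892773628234863)
grip [ 231   80  114  141 4159] ((0.5089688301086426, -0.20584405958652496), (0.1086885929107666, 0.08888018131256104), 39.43218231201172)
```

View pics/w5.png

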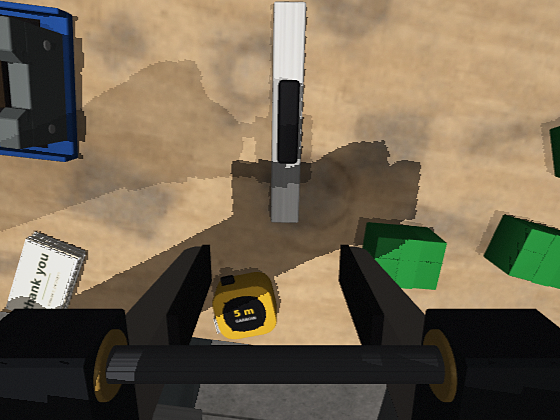

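The bar is vertical at column 287, rows 2–222, with its black grip at (288,121), clear of the tape measure and the green boxes. I'll refine the grip with a tighter window, since the first mask merged with shadow.

Run:
```python
from h import *
c=dict(np.load("w5.npz")); hsv=cv2.cvtColor(c["color"],cv2.COLOR_RGB2HSV); S,V=hsv[:,:,1].astype(int),hsv[:,:,2].astype(int)
def rep(m,z,box,name):
    W=np.zeros(V.shape,bool); W[box[1]:box[3],box[0]:box[2]]=1
    n,l,st,ce=cv2.connectedComponentsWithStats((m&W).astype(np.uint8)); i=1+np.argmax(st[1:,4]); ys,xs=np.where(l==i)
    P=np.array([ray(c,u,v,z)[:2] for u,v in zip(xs,ys)]).astype(np.float32); q=cv2.minAreaRect(P); print(name,st[i],q); return q
rep(V<50,.044,(270,70,306,170),"grip")
rep((S<45)&(V>70),.014,(265,0,310,230),"bar")
print(V[120,270:306])
go((0.540,-0.2065,0.023),np.radians(8))
```

```text
grip [ 278   80   22   84 1706] ((0.5387375354766846, -0.20796085894107819), (0.06884562969207764, 0.017399700358510017), 8.354551315307617)
bar [ 272    2   34  160 3058] ((0.5692350268363953, -0.2035880833864212), (0.1366390734910965, 0.027851639315485954), 7.926870822906494)
[162 162 144 168 191 194 206 108  10  13  26  30  33  31  33  31  29  30
  30  33  31  30  28  30  30  27  22  12  22  68  71  54  49 161 175 169]
t 12.325 tcp [ 0.4753 -0.2062  0.2134] d [0.32  0.051 0.952]
turn [0.0002 0.0003 0.0054]
```

```bash
python3 -m handwheel '[{"wx":0,"wy":0,"wz":0,"x":0.15,"y":0.03,"z":0.1,"grip":0.6},{"wx":0,"wy":0,"wz":0.005,"x":0.162,"y":0.027,"z":0.1,"grip":0.6},{"wx":0,"wy":0,"wz":0,"x":0,"y":0,"z":0.25,"grip":0.6},{"wx":0,"wy":0,"wz":0,"x":0,"y":0,"z":0.2,"grip":0.6},{"wx":0,"wy":0,"wz":0,"x":0,"y":0,"z":0,"grip":0.6}]'
python3 - <<'E'
from h import *
go((0.5387,-0.2080,0.044),np.radians(8.1)); print(r.sense()["joint_pos"].round(2))
E
```

```text
t: 12.95
tcp_pos: [0.5371, -0.2073, 0.0817]
tool_rot: [-3.132, -0.219, 0.007]
force: [0.5, -0.2, 0.3]
grip_width: 0.0549
finger_force: 0.0
t 12.95 tcp [ 0.5371 -0.2073  0.0817] d [0.008 0.005 0.188]
turn [-0.0008  0.0014 -0.0006]
[-0.42  0.81  1.03  1.94 -0.88  0.94 -0.37]
```

```bash
python3 -m handwheel '[{"wx":0,"wy":0,"wz":0,"x":0.008,"y":0.005,"z":0.1,"grip":0.6},{"wx":0,"wy":0,"wz":0,"x":0,"y":0,"z":0.088,"grip":0.6},{"wx":0,"wy":0,"wz":0,"x":0,"y":0,"z":0,"grip":0.05},{"wx":0,"wy":0,"wz":0,"x":0,"y":0,"z":0,"grip":0.05},{"wx":0,"wy":0,"wz":0,"x":0,"y":0,"z":0,"grip":0.05}]' 35
python3 -m handwheel '[{"wx":0,"wy":0,"wz":0,"x":0,"y":0,"z":0,"grip":0.05},{"wx":0,"wy":0,"wz":0,"x":0,"y":0,"z":0,"grip":0.05},{"wx":0,"wy":0,"wz":0,"x":0,"y":0,"z":0,"grip":0.05},{"wx":0,"wy":0,"wz":0,"x":0,"y":0,"z":0,"grip":0.05}]'
python3 -m handwheel '[{"wx":0,"wy":0,"wz":0,"x":0,"y":0,"z":-0.15,"grip":0.05},{"wx":0,"wy":0,"wz":0,"x":0,"y":0,"z":-0.25,"grip":0.05},{"wx":0,"wy":0,"wz":0,"x":0,"y":0,"z":-0.25,"grip":0.05},{"wx":0,"wy":0,"wz":0,"x":0,"y":0,"z":-0.15,"grip":0.05},{"wx":0,"wy":0,"wz":0,"x":0,"y":0,"z":0,"grip":0.05}]'
python3 - <<'E'
from h import *
go((0.5335,0.0820,0.21),np.radians(8.1)); go((0.5335,0.0820,0.104),np.radians(92.3)); print(r.sense()["joint_pos"].round(2))
E
```

```text
t: 13.58
tcp_pos: [0.541, -0.2089, 0.0468]
tool_rot: [3.134, 0.216, 0.002]
force: [-0.7, 0.3, -0.5]
grip_width: 0.0271
finger_force: 0.0
t: 14.08
tcp_pos: [0.5408, -0.2086, 0.0466]
tool_rot: [-3.134, -0.216, -0.001]
force: [0.1, 1.9, 4.9]
grip_width: 0.0176
finger_force: 35.0
t: 14.7
tcp_pos: [0.5413, -0.2092, 0.2075]
tool_rot: [3.133, 0.216, 0.005]
force: [0.6, -0.5, -3.8]
grip_width: 0.0178
finger_force: 35.0
t 14.7 tcp [ 0.5413 -0.2092  0.2075] d [ 0.161 -1.448 -0.014]
turn [ 0.0004 -0.001  -0.0012]
t 14.7 tcp [ 0.5413 -0.2092  0.2075] d [ 0.159 -1.448  0.516]
turn [ 0.0011 -0.0005 -0.4689]
[-0.53  0.67  1.21  1.86 -0.7   1.12 -0.49]
```

```bash
python3 -m handwheel '[{"wx":0,"wy":0,"wz":0,"x":0.02,"y":-0.2,"z":0,"grip":0.05},{"wx":0,"wy":0,"wz":0,"x":0.028,"y":-0.26,"z":0,"grip":0.05},{"wx":0,"wy":0,"wz":0,"x":0.028,"y":-0.26,"z":0,"grip":0.05},{"wx":0,"wy":0,"wz":0,"x":0.028,"y":-0.26,"z":0,"grip":0.05},{"wx":0,"wy":0,"wz":0,"x":0.028,"y":-0.26,"z":0,"grip":0.05}]' >/dev/null
python3 -m handwheel '[{"wx":0,"wy":0,"wz":0,"x":0.028,"y":-0.208,"z":0,"grip":0.05},{"wx":0,"wy":0,"wz":-0.0586,"x":0,"y":0,"z":0,"grip":0.05},{"wx":0,"wy":0,"wz":-0.0586,"x":0,"y":0,"z":0,"grip":0.05},{"wx":0,"wy":0,"wz":-0.0586,"x":0,"y":0,"z":0,"grip":0.05},{"wx":0,"wy":0,"wz":-0.0586,"x":0,"y":0,"z":0,"grip":0.05}]' >/dev/null
python3 -m handwheel '[{"wx":0,"wy":0,"wz":-0.0586,"x":0,"y":0,"z":0,"grip":0.05},{"wx":0,"wy":0,"wz":-0.0586,"x":0,"y":0,"z":0,"grip":0.05},{"wx":0,"wy":0,"wz":-0.0586,"x":0,"y":0,"z":0,"grip":0.05},{"wx":0,"wy":0,"wz":-0.0586,"x":0,"y":0,"z":0,"grip":0.05},{"wx":0,"wy":0,"wz":0,"x":0,"y":0,"z":0,"grip":0.05}]'
python3 - <<'E'
from h import *
go((0.5335,0.0840,0.13),np.radians(92.3)); print(r.sense()["joint_pos"].round(2))
c=cam("wrist"); save(c,"pics/w6.png"); np.savez("w6.npz",**c)
c=cam("scene"); np.savez("s6.npz",**c)
E
```

```text
t: 16.58
tcp_pos: [0.5315, 0.0825, 0.2047]
tool_rot: [-2.178, -2.261, 0.003]
force: [0.1, -0.0, -2.6]
grip_width: 0.0181
finger_force: 35.0
t 16.575 tcp [0.5315 0.0825 0.2047] d [0.007 0.011 0.374]
turn [-0.0008 -0.     -0.0008]
[-0.96  0.44  0.96  1.95 -0.44  0.97  0.24]
```

View pics/w6.png

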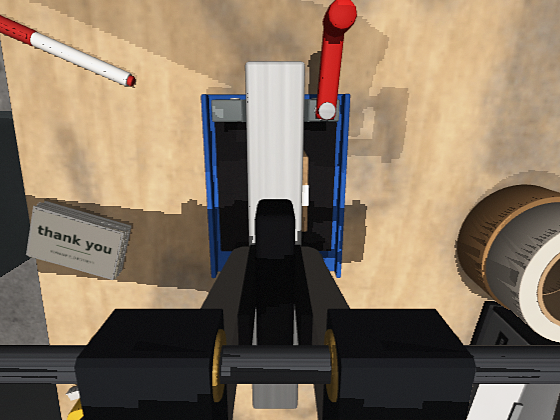

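The bar is held straight, at columns 246–304, between the lips at 204 and 350, about 2 mm to the left of centre. The button at (327,110) to (341,15) is clear of it. I'll correct this while lowering to just above the posts, and check the bar end.

```bash
python3 -m handwheel '[{"wx":0,"wy":0,"wz":0,"x":0.007,"y":0.011,"z":0.1,"grip":0.05},{"wx":0,"wy":0,"wz":0,"x":0,"y":0,"z":0.15,"grip":0.05},{"wx":0,"wy":0,"wz":0,"x":0,"y":0,"z":0.1,"grip":0.05},{"wx":0,"wy":0,"wz":0,"x":0,"y":0,"z":0,"grip":0.05}]'
python3 - <<'E'
from h import *
c=dict(np.load("w6.npz")); e=ray(c,275,61.5,.172)[:2]; t=np.array((.5315,.0825)); a=np.radians(92.3)
print("bar end rel TCP along bar", (e-t)@[np.cos(a),np.sin(a)], "across", (e-t)@[np.sin(a),-np.cos(a)])
for n in range(3): go((0.5335,0.0820,0.108),np.radians(92.3))
E
```

```text
t: 17.18
tcp_pos: [0.5335, 0.0836, 0.1342]
tool_rot: [-2.177, -2.263, 0.006]
force: [-0.1, -0.6, -1.7]
grip_width: 0.0176
finger_force: 35.0
bar end rel TCP along bar 0.09707862004715416 across 0.0002895801902287373
t 17.175 tcp [0.5335 0.0836 0.1342] d [-0.008  0.     0.131]
turn [-0.0012  0.0006 -0.0005]
t 17.175 tcp [0.5335 0.0836 0.1342] d [-0.008  0.     0.131]
turn [-0.0012  0.0006 -0.0005]
t 17.175 tcp [0.5335 0.0836 0.1342] d [-0.008  0.     0.131]
turn [-0.0012  0.0006 -0.0005]
```

```bash
python3 -m handwheel '[{"wx":0,"wy":0,"wz":0,"x":0.007,"y":0,"z":0.05,"grip":0.05},{"wx":0,"wy":0,"wz":0,"x":0,"y":0,"z":0.04,"grip":0.05},{"wx":0,"wy":0,"wz":0,"x":0,"y":0,"z":0.03,"grip":0.05},{"wx":0,"wy":0,"wz":0,"x":0,"y":0,"z":0,"grip":0.05}]'
python3 -m handwheel '[{"wx":0,"wy":0,"wz":0,"x":0,"y":0,"z":0.01,"grip":0.05},{"wx":0,"wy":0,"wz":0,"x":0,"y":0,"z":0,"grip":0.05}]'
python3 -m handwheel '[{"wx":0,"wy":0,"wz":0,"x":0,"y":0,"z":0.01,"grip":0.05},{"wx":0,"wy":0,"wz":0,"x":0,"y":0,"z":0,"grip":0.05},{"wx":0,"wy":0,"wz":0,"x":0,"y":0,"z":0,"grip":0.05}]'
```

```text
t: 17.68
tcp_pos: [0.5345, 0.0854, 0.1119]
tool_rot: [-2.177, -2.265, 0.0]
force: [-0.2, -0.5, -2.2]
grip_width: 0.0175
finger_force: 35.0
t: 17.92
tcp_pos: [0.5346, 0.0854, 0.1102]
tool_rot: [-2.177, -2.265, -0.0]
force: [-0.3, 0.4, -2.7]
grip_width: 0.0177
finger_force: 35.0
t: 18.3
tcp_pos: [0.5346, 0.0855, 0.1082]
tool_rot: [-2.177, -2.265, -0.0]
force: [-0.7, 0.1, -3.0]
grip_width: 0.0175
finger_force: 35.0
```

```bash
python3 -m handwheel '[{"wx":0,"wy":0,"wz":0,"x":0,"y":0,"z":0.008,"grip":0.05},{"wx":0,"wy":0,"wz":0,"x":0,"y":0,"z":0,"grip":0.05}]'
python3 -m handwheel '[{"wx":0,"wy":0,"wz":0,"x":0,"y":0,"z":0.008,"grip":0.05},{"wx":0,"wy":0,"wz":0,"x":0,"y":0,"z":0,"grip":0.05}]'
```

```text
t: 18.55
tcp_pos: [0.5347, 0.0854, 0.1066]
tool_rot: [-2.177, -2.265, -0.0]
force: [-0.5, -0.5, -1.9]
grip_width: 0.0178
finger_force: 35.0
t: 18.8
tcp_pos: [0.5347, 0.0854, 0.1066]
tool_rot: [-2.176, -2.264, -0.002]
force: [-6.2, -0.3, 14.5]
grip_width: 0.0177
finger_force: 35.0
```

Contact came exactly 60 mm above the bench-grasp height, so the bar is on the notch floors. Now I release, rise and look.

```bash
python3 -m handwheel '[{"wx":0,"wy":0,"wz":0,"x":0,"y":0,"z":0,"grip":0.5},{"wx":0,"wy":0,"wz":0,"x":0,"y":0,"z":0,"grip":0.5},{"wx":0,"wy":0,"wz":0,"x":0,"y":0,"z":0,"grip":0.5}]'
python3 -m handwheel '[{"wx":0,"wy":0,"wz":0,"x":0,"y":0,"z":-0.1,"grip":0.5},{"wx":0,"wy":0,"wz":0,"x":0,"y":0,"z":-0.2,"grip":0.5},{"wx":0,"wy":0,"wz":0,"x":-0.2,"y":0,"z":-0.2,"grip":0.4},{"wx":0,"wy":0,"wz":0,"x":0,"y":0,"z":0,"grip":0.4}]'
python3 - <<'E'
from h import *
c=cam("wrist"); np.savez("w7.npz",**c); save(c,"pics/w7.png")
d=np.load("s6.npz"); s=cam("scene"); np.savez("s7.npz",**s); print([tuple(proj(s,p).round()) for p in((.53,.18,.08),(.53,-.02,.08))])
go((0.566,0.214,0.21),None)
E
```

```text
t: 19.18
tcp_pos: [0.5348, 0.0854, 0.105]
tool_rot: [2.177, 2.265, 0.0]
force: [0.3, -0.5, 1.1]
grip_width: 0.0449
finger_force: 0.0
t: 19.68
tcp_pos: [0.5383, 0.0422, 0.2091]
tool_rot: [2.18, 2.256, 0.009]
force: [-0.2, 0.3, 0.2]
grip_width: 0.037
finger_force: 0.0
[(np.float64(245.0), np.float64(248.0)), (np.float64(284.0), np.float64(222.0))]
t 19.775 tcp [0.5364 0.0456 0.2058] d [ 0.836  0.181 -0.019]
```

View pics/w7.png

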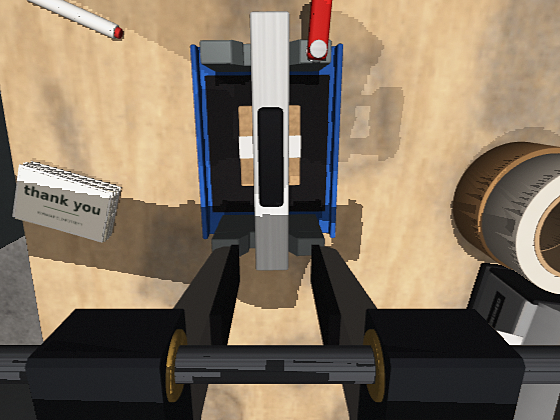

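The bar lies in both notches, with about equal overhang at rows 12 and 269. The box is underneath, centred (columns 238–300 between lips 203–333). Next I locate the knob by a second measurement from w6 and check the bar ends.

Run:
```python
from h import *
c=dict(np.load("w7.npz")); ex=np.array([.9992,.0403]); ey=np.array([-.0403,.9992]); o=np.array([.5335,.082])
for n,p,z in(("end+",(270,12),.074),("end-",(272,269),.074),("pin",(318,49),.09),("boxTL",(238,106),.056),("boxBR",(301,187),.056)):
    q=ray(c,*p,z)[:2]; print(n,((q-o)@ex*1e3).round(1),((q-o)@ey*1e3).round(1))
c=dict(np.load("w6.npz")); hsv=cv2.cvtColor(c["color"],cv2.COLOR_RGB2HSV); H,S,V=[hsv[:,:,i].astype(int) for i in range(3)]
print("knob top",ray(c,342,14,.115),"pin",ray(c,327,111,.09))
go((0.566,0.214,0.19),np.radians(90.5))
```

```text
end+ 1.9 99.9
end- 1.6 -97.1
pin 34.2 73.7
boxTL -24.3 36.6
boxBR 26.8 -29.9
knob top [0.56600698 0.21272236 0.115     ] pin [0.5649825 0.1570971 0.09     ]
t 19.775 tcp [0.5364 0.0456 0.2058] d [0.835 0.181 0.081]
turn [ 0.0004 -0.0005  0.0096]
```

```bash
python3 -m handwheel '[{"wx":0,"wy":0,"wz":0.0096,"x":0.2,"y":0.045,"z":0,"grip":0.5},{"wx":0,"wy":0,"wz":0,"x":0.22,"y":0.04,"z":0.02,"grip":0.5},{"wx":0,"wy":0,"wz":0,"x":0.22,"y":0.04,"z":0.02,"grip":0.5},{"wx":0,"wy":0,"wz":0,"x":0.19,"y":0.028,"z":0,"grip":0.5},{"wx":0,"wy":0,"wz":0,"x":0,"y":0,"z":0,"grip":0.5}]'
python3 - <<'E'
from h import *
go((0.566,0.2135,0.118),np.radians(89.5)); print(r.sense()["joint_pos"].round(2))
E
```

```text
t: 20.4
tcp_pos: [0.5627, 0.2168, 0.1951]
tool_rot: [-2.202, -2.239, 0.004]
force: [-0.7, 0.3, -0.5]
grip_width: 0.0459
finger_force: 0.0
t 20.4 tcp [0.5627 0.2168 0.1951] d [-0.017  0.017  0.386]
turn [-0.0008  0.0002  0.0082]
[-1.08  0.57  0.9   1.8  -0.52  1.03  0.05]
```

```bash
python3 -m handwheel '[{"wx":0,"wy":0,"wz":0.008,"x":-0.017,"y":0.017,"z":0.1,"grip":0.5},{"wx":0,"wy":0,"wz":0,"x":0,"y":0,"z":0.15,"grip":0.5},{"wx":0,"wy":0,"wz":0,"x":0,"y":0,"z":0.136,"grip":0.5},{"wx":0,"wy":0,"wz":0,"x":0,"y":0,"z":0,"grip":0.1},{"wx":0,"wy":0,"wz":0,"x":0,"y":0,"z":0,"grip":0.1}]' 6
python3 -m handwheel '[{"wx":0,"wy":0,"wz":0,"x":0,"y":0,"z":0,"grip":0.1},{"wx":0,"wy":0,"wz":0,"x":0,"y":0,"z":0,"grip":0.1},{"wx":0,"wy":0,"wz":0,"x":0,"y":0,"z":0,"grip":0.1}]'
python3 - <<'E'
from h import *
print(r.sense()["joint_pos"].round(2)); go((0.566,0.2135,0.118),np.radians(89.5))
E
```

```text
t: 21.02
tcp_pos: [0.5679, 0.2074, 0.1201]
tool_rot: [2.241, 2.201, -0.0]
force: [-0.0, -0.5, 0.7]
grip_width: 0.028
finger_force: 0.0
t: 21.4
tcp_pos: [0.568, 0.2083, 0.1206]
tool_rot: [2.239, 2.203, 0.002]
force: [0.3, -1.9, 2.8]
grip_width: 0.0175
finger_force: 6.0
[-1.    0.67  0.83  1.85 -0.62  0.91  0.1 ]
t 21.4 tcp [0.568  0.2083 0.1206] d [ 0.026 -0.011  0.013]
turn [ 0.0004 -0.0001 -0.0023]
```

```bash
python3 -m handwheel '[{"wx":0,"wy":0,"wz":0,"x":0.02,"y":0,"z":0,"grip":0.1},{"wx":0,"wy":0,"wz":-0.0556,"x":-0.004,"y":-0.0486,"z":0,"grip":0.1},{"wx":0,"wy":0,"wz":-0.0556,"x":-0.004,"y":-0.0486,"z":0,"grip":0.1},{"wx":0,"wy":0,"wz":-0.0556,"x":-0.004,"y":-0.0486,"z":0,"grip":0.1}]'
python3 -m handwheel '[{"wx":0,"wy":0,"wz":-0.0556,"x":-0.004,"y":-0.0486,"z":0,"grip":0.1},{"wx":0,"wy":0,"wz":-0.0556,"x":-0.004,"y":-0.0486,"z":0,"grip":0.1},{"wx":0,"wy":0,"wz":-0.0556,"x":-0.004,"y":-0.0486,"z":0,"grip":0.1},{"wx":0,"wy":0,"wz":0,"x":0,"y":0,"z":0,"grip":0.1}]'
python3 - <<'E'
from h import *
a=np.radians(150); print(r.sense()["joint_pos"].round(2)); go((.5655+.056*np.cos(a),.158+.056*np.sin(a),.119),a)
E
```

```text
t: 21.9
tcp_pos: [0.5408, 0.2042, 0.1204]
tool_rot: [1.583, 2.709, 0.001]
force: [3.4, -5.2, -1.0]
grip_width: 0.0175
finger_force: 6.0
t: 22.4
tcp_pos: [0.5197, 0.1848, 0.1204]
tool_rot: [0.84, 3.025, 0.002]
force: [3.7, -2.7, -1.2]
grip_width: 0.0175
finger_force: 6.0
[-0.86  0.51  0.59  1.97 -0.39  0.77  0.98]
t 22.4 tcp [0.5197 0.1848 0.1204] d [ 0.015 -0.002  0.007]
turn [ 0.0005  0.0007 -0.0058]
```

```bash
python3 -m handwheel '[{"wx":0,"wy":0,"wz":-0.0556,"x":-0.004,"y":-0.0486,"z":0,"grip":0.1},{"wx":0,"wy":0,"wz":-0.0556,"x":-0.004,"y":-0.0486,"z":0,"grip":0.1},{"wx":0,"wy":0,"wz":-0.0556,"x":-0.004,"y":-0.0486,"z":0,"grip":0.1},{"wx":0,"wy":0,"wz":0,"x":0,"y":0,"z":0,"grip":0.1}]'
python3 -m handwheel '[{"wx":0,"wy":0,"wz":-0.018,"x":0,"y":-0.017,"z":0,"grip":0.1},{"wx":0,"wy":0,"wz":0,"x":0,"y":-0.01,"z":0,"grip":0.1},{"wx":0,"wy":0,"wz":0,"x":0,"y":0,"z":0,"grip":0.1}]'
```

```text
t: 22.9
tcp_pos: [0.5118, 0.1581, 0.1203]
tool_rot: [0.031, 3.139, 0.002]
force: [4.0, 0.2, 0.5]
grip_width: 0.0177
finger_force: 6.0
t: 23.28
tcp_pos: [0.5118, 0.1552, 0.1203]
tool_rot: [-0.059, 3.138, 0.004]
force: [4.8, 3.5, -0.3]
grip_width: 0.0177
finger_force: 6.0
```

```bash
python3 -m handwheel '[{"wx":0,"wy":0,"wz":0,"x":0,"y":-0.012,"z":0,"grip":0.1},{"wx":0,"wy":0,"wz":0,"x":0,"y":0,"z":0,"grip":0.1}]'
python3 -m handwheel '[{"wx":0,"wy":0,"wz":0,"x":0,"y":0.012,"z":0,"grip":0.1},{"wx":0,"wy":0,"wz":0,"x":0,"y":0,"z":0,"grip":0.4},{"wx":0,"wy":0,"wz":0,"x":0,"y":0,"z":0,"grip":0.4},{"wx":0,"wy":0,"wz":0,"x":0,"y":0,"z":0,"grip":0.4}]'
python3 -m handwheel '[{"wx":0,"wy":0,"wz":0,"x":0,"y":0,"z":-0.1,"grip":0.4},{"wx":0,"wy":0,"wz":0,"x":0,"y":0,"z":-0.2,"grip":0.4},{"wx":0,"wy":0,"wz":0,"x":-0.2,"y":0,"z":-0.2,"grip":0.4},{"wx":0,"wy":0,"wz":0,"x":-0.2,"y":0,"z":0,"grip":0.4},{"wx":0,"wy":0,"wz":0,"x":0,"y":0,"z":0,"grip":0.4}]'
python3 - <<'E'
from h import *
c=cam("wrist"); np.savez("w8.npz",**c); save(c,"pics/w8.png"); print(proj(c,(.565,.1575,.09)),proj(c,(.5095,.1558,.115)))
E
```

```text
t: 23.52
tcp_pos: [0.5117, 0.1549, 0.1203]
tool_rot: [-0.061, 3.138, 0.008]
force: [5.7, 9.9, -1.6]
grip_width: 0.0176
finger_force: 6.0
t: 24.02
tcp_pos: [0.5099, 0.1522, 0.1194]
tool_rot: [0.064, -3.139, 0.001]
force: [-0.6, -0.3, -0.3]
grip_width: 0.0364
finger_force: 0.0
t: 24.65
tcp_pos: [0.5922, 0.1552, 0.2198]
tool_rot: [-0.063, 3.14, -0.001]
force: [-0.6, -0.5, 0.2]
grip_width: 0.0369
finger_force: 0.0
[279.474134   172.28509004] [281.00366845  96.75374135]
```

View pics/w8.png

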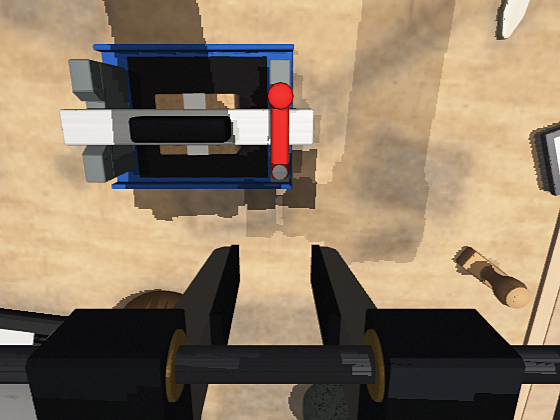

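The button lies square across the bar end: pin (280,172), knob (281,96), exactly where the closed position projects. The bar is in both notches over the centred box, and the gripper is clear. I'm handing in.

```bash
python3 -c "
from bench import r
print(r.hand_in())"
```

```text
the job is handed in; nothing more can be done
None
```

The job is handed in at about 24.7 s: the box is flat in the middle of the tray, the bar sits fully down in both notches about centred, and the red button is swung to its stop across the bar's end; the other things on the bench were not touched.

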